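Wedge the footless leg of the bench shelf

ROBOT

A 6-joint arm with a two-finger parallel gripper is mounted at the origin on the work surface. World frame = base frame: x ahead of the robot, y to its left, z up, the work surface at z = 0. Lengths are in m, angles in rad, forces in N, time in s.
With the tool pointing down it reaches from about 0.325 to 0.85 m from the base axis. Payload 4.4 kg.
Tool frame: the origin (TCP) lies on the centre line of the jaws, within the pads' length; the fingertips stand 25 mm ahead of it and the grasp point (between the pads) lies 6 mm ahead of it; z points along the fingers, x is the direction in which the jaws open and shut, and the axes are right-handed (so a half turn about z gives the same grasp; the last joint's range is limited). The gripper opens to 94 mm and grips with 3 to 60 N. Pads are 16 mm wide; open, the fingers measure 119 mm over their backs; the gripper's body (75 mm by 177 mm) begins 78 mm behind the grasp point.
Start: joints at [-1.385, 0.207, 1.542, -0, 1.393, -0.15], TCP at [0.19, -0.543, 0.23] pointing down, gripper open.
Joint ranges: [-2.73, 2.73], [-0.86, 2.22], [0.23, 2.46], [-1.11, 4.25], [0.08, 2.63], [-2.82, 2.82]. Speed limits (rad/s): [2.79, 2.79, 3.14, 3.14, 3.14, 3.14].

INTERFACE

Orientations are given as a 3x3 rotation matrix whose columns are the frame's x, y, z axes.
In Python, from cell import ctrl, vision, spot_in, landmark_of gives the robot as it stands.
- The arm moves only by the shell command python3 -m pendant 'ROWS'. ROWS is JSON, a list of rows, each an object of numbers: "x", "y", "z": the shift along the world's x, y, z in mm; "rx", "ry", "rz": the turn, a rotation vector about the world's x, y, z in rad; "grip": the opening in per cent of the stroke, from 0 (shut) to 100 (fully open). A call has 1 to 20 rows; each row shifts and turns the commanded pose from where the row before left it; what a row does not reach is not made up. A row lasts 1/10 s, in which the tool goes at most 50 mm and 8.59 degrees, less where a joint would pass 70% of its speed; a pose out of reach is approached as far as the arm can. A call with a gripper value outside its range is refused whole. The fingers move at their own pace and stop on an object; the grip force is fixed at half the most. Time passes only in rows, so rows that do not move let the fingers close. It gives the time, the measured TCP pose, the force and the opening at its end, in the units of the state.
- ctrl.read_state(): the state, without advancing time (a new reading comes with each control period).
- vision.read_camera(name): name is "side" or "top"; returns the picture (384x512x3 uint8, blue, green, red); there is no depth.
- vision.camera_info(name): a dict with "fx", "fy", "cx", "cy" (pixels), "k1" (the pictures are not rectified: a ray, as slopes to the right and down, at radius r is drawn at 1 + k1 r^2 times it, then the intrinsics apply), "view" (4x4, takes a point from world to camera coordinates). Camera axes: x right, y up, looking along -z (the intrinsics and any distortion apply to the point x, -y, -z); pixel columns grow to the right and rows downward; lengths in m; the calibration is good to about 2 mm. A picture is of the moment at which its call begins. camera_info takes no time and is no camera call.
- ctrl.hand_in(): hands the job in, once; it reports no verdict.
Trained networks look in the newest picture that a camera, given by its name, has taken for a name from the list of things; names that differ only in an ending like _2 or _b are one class to them, and where a whole thing is asked for, a point or a joint stands for the part that bears it (a point fixed in the world has none). Each returns a list of dicts, best first, with "score" (0 to 1); they miss things now and then, are a little off and sometimes report something else, mostly with a low value. They report only what shows in the picture. A call takes as long as a camera call. They do not tell look-alikes from the thing itself.
- spot_in(camera, thing): "extent" ([left, top, width, height] in pixels, round what is visible of it).
- landmark_of(camera, thing): "uv" ([column, row] in pixels: a listed point, or the origin of a listed thing).
The state is a dict: "time": time; "joint_positions": joint angles; "qvel": joint speeds; "tau": joint torques, N m; "eef_pos": TCP position; "ee_rot": TCP orientation; "wrist_force": force on the tool from outside, world axes, zero at the start; "wrist_torque": the same for the moment, N m; "gripper_width": finger opening in m.
Only numpy, scipy, OpenCV 4.12 (cv2) and the standard library are available. Lean on these libraries where they do the work, as an engineer would, in place of code of your own. Each camera call takes 0.05 s, during which the arm holds its last target. There are 200 camera calls.

TASK

One leg of the low aluminium shelf has lost its rubber foot and hangs clear of the bench with a useless thin offcut of hardboard loose beneath it. Take the offcut out and leave it lying on the bench clear of the leg, then slide the tapered wooden wedge, thin end first and flat on the bench, under that leg until you feel it bite and take the weight, but do not jack the shelf up. Leave the wedge there with the leg over the middle of its width, and do not disturb the other things on the bench.

Things in the scene. Friction and masses are not known exactly. Their poses are not given: they have to be found in the camera images.
- stand: low shelf of 25 mm square aluminium tube, board top 124 mm high, boxes on and under it; it cannot slide. Origin on the axis of the leg without a foot, 0 to 4.5 mm below the bench top (z = 0). The next legs stand at x = -240 and y = +420 mm in its frame, so the footless leg's free sides face its -y (open bench) and +x. Board overhangs 3 mm; under it it is clear to y = +200 mm
- leg_end (a point): centre of the bare square lower end (25 x 25 mm) of the leg without a foot; it hangs 8 to 12.5 mm above the bench, differently each time, and moves only if the shelf is lifted; about 7 N of weight rest on the wedge once it fully carries this corner. Its near edge, on the -y side of the stand, is 12.5 mm from this point
- offcut: loose flat strip of dark hardboard 90 x 30 x 6 mm, 20 g, too thin to pack the leg; it lies flat on the bench with one end under the footless leg and some 65 mm sticking out on the stand's -y side. Origin: centre of its underside; x along its length
- wedge: dark hardwood wedge 165 x 32 mm, 22 mm thick at one end, 3 mm at the other, 60 g, sloping face up. Origin: centre of its underside; +x towards the THIN end; thickness at x is 12.5 mm - 0.115 x. Slides with under 1.5 N if not pressed down; once it bites at the leg's near edge, the push rises within some 5 mm to 8-11 N, then levels off as the shelf lifts: stop at 5-7 N. It holds itself when let go
- batten: bystander: dark wooden strip with the wedge's outline, 165 x 32 mm, but an even 16 mm thick; origin centre of its underside, x along its length
- screwdriver: bystander: screwdriver with black handle, 170 mm long, lying along its x, handle towards -x; origin under its middle
- tape: bystander: roll of grey tape, 68 mm across, 18 mm high; origin centre of its underside
- screw_tray: bystander: clear divided tray 80 x 110 x 30 mm; origin centre of its underside
- pliers: bystander: pliers about 150 mm long with black grips, 12 mm high; origin at the pivot
Things that resemble listed ones, but are neither listed nor needed, are in the scene too. There is more than one size of the offcut; the job needs the largest.

How it is judged:
On the way, in this order (a step that is already met when the one before it is completed fails the run):
1. the offcut lies on the bench clear of the footless leg (horizontal distance between offcut and leg_end above 0.08 m and height (world z) of offcut below 0.015 m), for 0.2 s.
2. the wedge, flat on the bench, is under the leg and carries it (contact force between wedge and stand above 1.5 N and y of leg_end in the frame of wedge between -0.012 and 0.012 m and angle between wedge's own z axis and vertical below 0.08 rad and height (world z) of wedge below 0.006 m), for 0.2 s.
At the end, for the whole second after the job is handed in: Wedge flat on the bench, at rest, leg centre within 12 mm of its mid-width, carrying over 1.5 N of the leg, which is lifted less than 3 mm. Offcut at rest on the bench, its centre over 80 mm from the leg (all of step 1 and all of step 2 and distance of leg_end from where it was at the start of the episode below 0.003 m and linear speed of each of wedge, offcut below 0.01 m/s); the robot touches nothing.
It fails at once if the shelf is jacked up: the footless leg lifted more than 5 mm (distance of leg_end from where it was at the start of the episode above 0.005 m).
It fails at once if a bystander (batten, screwdriver, tape, screw tray, pliers) is moved more than 30 mm (distance of any of batten, screwdriver, tape, screw_tray, pliers from where it was at the start of the episode above 0.03 m).
It also fails if it takes over 58 s, if anything falls off the work surface, if the arm or the gripper's body presses on something with over 40 N, if the wrist force passes 120 N, or if a joint passes its speed limit or range.

## Working session

There is one attempt and no reset: what is moved stays moved. The work goes in short steps, Python scripts to look and compute and a shell command to move; the robot and the scene stay as the last step left them, time stands still between calls to the robot, and variables do not carry over. Pictures are saved under pics/ and viewed, about 8 in all and at most 12, crops included, and the job is handed in when it is done.

```bash
mkdir -p pics; ls
cat > h.py <<'E'
import numpy as np, cv2
from cell import ctrl, vision, spot_in, landmark_of
def cam(n):
    c=vision.camera_info(n); return c,np.array(c["view"])
def px2w(n,uv,z=0.):
    c,V=cam(n); K=np.array([[c["fx"],0,c["cx"]],[0,c["fy"],c["cy"]],[0,0,1.]])
    s=cv2.undistortPoints(np.array([[uv]],float),K,np.array([c["k1"],0,0,0.]))[0,0]
    d=V[:3,:3].T@np.array([s[0],-s[1],-1]); o=-V[:3,:3].T@V[:3,3]
    return o+d*(z-o[2])/d[2]
def w2px(n,P):
    c,V=cam(n); K=np.array([[c["fx"],0,c["cx"]],[0,c["fy"],c["cy"]],[0,0,1.]])
    p=np.atleast_2d(P)@V[:3,:3].T+V[:3,3]; p=p*[1,-1,-1]
    return cv2.projectPoints(p,np.zeros(3),np.zeros(3),K,np.array([c["k1"],0,0,0.]))[0][:,0]
E
python3 - <<'E'
from h import *
np.set_printoptions(precision=3,suppress=True)
for n in ("top","side"):
    im=vision.read_camera(n); cv2.imwrite(f"pics/{n}0.png",im)
    V=cam(n)[1]; print(n,-V[:3,:3].T@V[:3,3])
    for t in ["leg_end","offcut","wedge","batten","screwdriver","tape","screw_tray","pliers"]:
        print(t,[(np.round(r["uv"],1).tolist(),round(r["score"],2),px2w(n,r["uv"],.01 if t=="leg_end" else 0)[:2].round(3).tolist()) for r in landmark_of(n,t)])
        if t in("offcut","wedge"): print("  box",[(np.round(r["extent"]).tolist(),round(r["score"],2)) for r in spot_in(n,t)])
print(ctrl.read_state()["time"])
E
```

```text
pics
top [ 0.44  -0.044  0.958]
leg_end [([133.6, 207.6], 0.78, [0.472, 0.239])]
offcut [([146.1, 215.5], 0.63, [0.452, 0.21]), ([137.0, 167.3], 0.56, [0.576, 0.236]), ([152.6, 266.1], 0.49, [0.324, 0.191]), ([135.5, 208.8], 0.4, [0.469, 0.237])]
  box [([146.0, 253.0, 21.0, 29.0], 0.77), ([130.0, 152.0, 20.0, 30.0], 0.61), ([133.0, 213.0, 31.0, 15.0], 0.6)]
wedge [([291.3, 232.0], 0.59, [0.411, -0.162])]
  box [([262.0, 219.0, 66.0, 33.0], 0.7), ([132.0, 211.0, 34.0, 18.0], 0.27)]
batten [([296.9, 188.5], 0.61, [0.523, -0.177])]
screwdriver [([291.2, 139.4], 0.74, [0.651, -0.163])]
tape [([217.3, 129.4], 0.89, [0.676, 0.029])]
screw_tray [([376.0, 233.6], 0.77, [0.406, -0.382])]
pliers [([368.3, 177.8], 0.68, [0.551, -0.365])]
side [0.284 0.78  0.856]
leg_end [([236.4, 293.3], 0.41, [0.458, 0.245])]
offcut [([189.0, 280.9], 0.81, [0.579, 0.231]), ([298.3, 282.8], 0.73, [0.324, 0.177])]
  box [([176.0, 271.0, 28.0, 20.0], 0.82), ([288.0, 274.0, 27.0, 15.0], 0.53)]
wedge []
  box [([271.0, 159.0, 41.0, 44.0], 0.78), ([165.0, 202.0, 29.0, 24.0], 0.34)]
batten [([251.8, 173.3], 0.85, [0.526, -0.187])]
screwdriver [([215.6, 172.5], 0.45, [0.635, -0.165])]
tape [([180.5, 213.0], 0.72, [0.679, 0.023])]
screw_tray [([301.0, 138.8], 0.68, [0.407, -0.397])]
pliers [([256.8, 140.0], 0.69, [0.55, -0.357])]
1.1
```

Run:
```python
import cv2
t=cv2.imread("pics/top0.png"); cv2.imwrite("pics/t1.png",cv2.resize(t[120:300,60:330],None,fx=2.96,fy=2.96,interpolation=cv2.INTER_CUBIC))
s=cv2.imread("pics/side0.png"); cv2.imwrite("pics/s1.png",cv2.resize(s[130:330,130:390],None,fx=3,fy=3,interpolation=cv2.INTER_CUBIC))
```

```text
(no output)
```

View pics/t1.png

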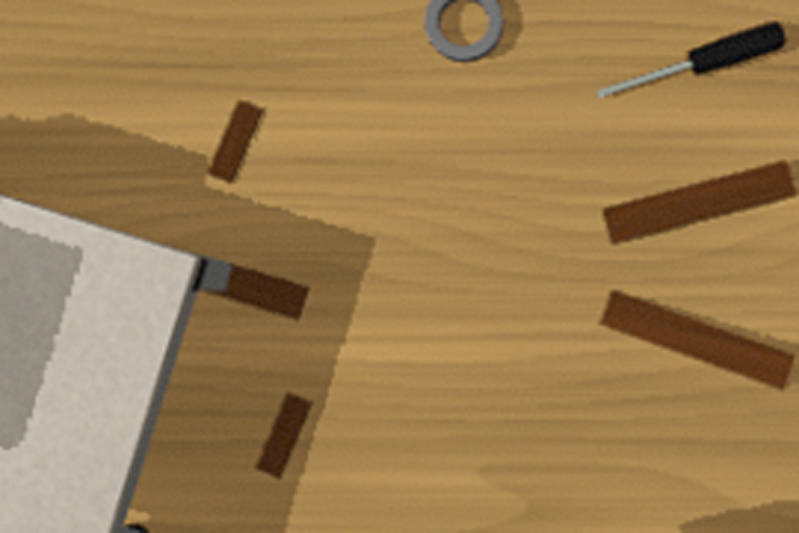

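View pics/s1.png

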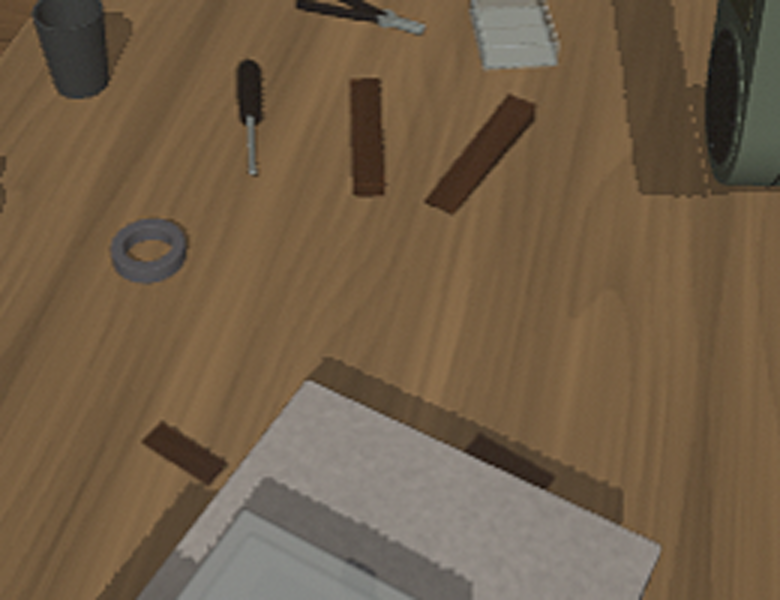

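Top crop: the leg sits at about (213,275), with the offcut sticking out to (305,305). The wedge candidate is at (700,340) and the batten candidate at (700,200). In the side crop, the right-hand strip seems to get thinner towards its near end. I'll measure the corners next and take a closer look at the two strips.

Run:
```python
from h import *
np.set_printoptions(precision=4,suppress=True)
t=cv2.imread("pics/top0.png"); s=cv2.imread("pics/side0.png")
def seg(n,im,roi,z,thr):
    x,y,w,h=roi; c=cv2.resize(im[y:y+h,x:x+w],None,fx=6,fy=6,interpolation=cv2.INTER_CUBIC)
    m=(c.max(2)<thr).astype(np.uint8)
    k=max(cv2.findContours(m,cv2.RETR_EXTERNAL,cv2.CHAIN_APPROX_NONE)[0],key=cv2.contourArea)[:,0]
    W=np.array([px2w(n,((p[0]+.5)/6-.5+x,(p[1]+.5)/6-.5+y),z)[:2] for p in k])
    r=cv2.minAreaRect((W*1000).astype(np.float32)); b=cv2.boxPoints(r); print(n,roi,thr,"c",r[0],"size",r[1],"ang",r[2]); print(b.round(0).tolist())
for thr in (100,115): 
    seg("top",t,(258,212,76,44),.012,thr); seg("top",t,(258,170,76,36),.016,thr)
    seg("top",t,(137,205,32,26),.006,thr-20); seg("top",t,(128,150,24,34),.006,thr);seg("top",t,(142,248,26,36),.006,thr-20)
a=cv2.resize(s[150:206,240:316],None,fx=7,fy=7,interpolation=cv2.INTER_CUBIC)
b=cv2.resize(t[195:235,115:170],None,fx=9,fy=9,interpolation=cv2.INTER_CUBIC)
w=max(a.shape[1],b.shape[1]); pad=lambda i:cv2.copyMakeBorder(i,0,0,0,w-i.shape[1],cv2.BORDER_CONSTANT)
o=np.vstack([pad(a),pad(b)]); o=cv2.convertScaleAbs(o,alpha=1.6); f=min(1,590/o.shape[0]); print(f); cv2.imwrite("pics/c2.png",cv2.resize(o,None,fx=f,fy=f))
```

```text
top (258, 212, 76, 44) 100 c (405.748291015625, -170.8990478515625) size (165.08123779296875, 30.0316162109375) ang 70.1846694946289
[[364.0, -243.0], [392.0, -254.0], [448.0, -98.0], [420.0, -88.0]]
top (258, 170, 76, 36) 100 c (522.604248046875, -173.12396240234375) size (31.057025909423828, 164.57882690429688) ang 15.011054992675781
[[486.0, -98.0], [529.0, -257.0], [559.0, -249.0], [516.0, -90.0]]
top (137, 205, 32, 26) 80 c (446.0642395019531, 201.40664672851562) size (72.6859130859375, 29.55440902709961) ang 74.03530883789062
[[422.0, 171.0], [450.0, 162.0], [470.0, 232.0], [442.0, 240.0]]
top (128, 150, 24, 34) 100 c (575.281982421875, 228.1854248046875) size (23.995365142822266, 68.92549133300781) ang 67.68753814697266
[[539.0, 230.0], [603.0, 204.0], [612.0, 226.0], [548.0, 252.0]]
top (142, 248, 26, 36) 80 c (323.2912902832031, 181.94235229492188) size (22.76907730102539, 69.14929962158203) ang 67.26622009277344
[[287.0, 185.0], [351.0, 158.0], [360.0, 179.0], [296.0, 206.0]]Traceback (most recent call last):
  File "<stdin>", line 11, in <module>
  File "<stdin>", line 8, in seg
  File "h.py", line 6, in px2w
    c,V=cam(n); K=np.array([[c["fx"],0,c["cx"]],[0,c["fy"],c["cy"]],[0,0,1.]])
        ~~~^^^
  File "h.py", line 4, in cam
    c=vision.camera_info(n); return c,np.array(c["view"])
ValueError: time passes only in moves, steps and waits
```

```bash
sed -i 's/^def cam(n):/import functools\n@functools.lru_cache\ndef cam(n):/' h.py
python3 - <<'E'
from h import *
np.set_printoptions(precision=4,suppress=True)
t=cv2.imread("pics/top0.png"); s=cv2.imread("pics/side0.png")
a=cv2.resize(s[150:206,240:316],None,fx=7,fy=7,interpolation=cv2.INTER_CUBIC)
b=cv2.resize(t[195:235,115:170],None,fx=9,fy=9,interpolation=cv2.INTER_CUBIC)
w=max(a.shape[1],b.shape[1]); pad=lambda i:cv2.copyMakeBorder(i,0,0,0,w-i.shape[1],cv2.BORDER_CONSTANT)
o=cv2.convertScaleAbs(np.vstack([pad(a),pad(b)]),alpha=1.6); f=590/o.shape[0]; print(f); cv2.imwrite("pics/c2.png",cv2.resize(o,None,fx=f,fy=f))
E
```

```text
0.7845744680851063
```

View pics/c2.png

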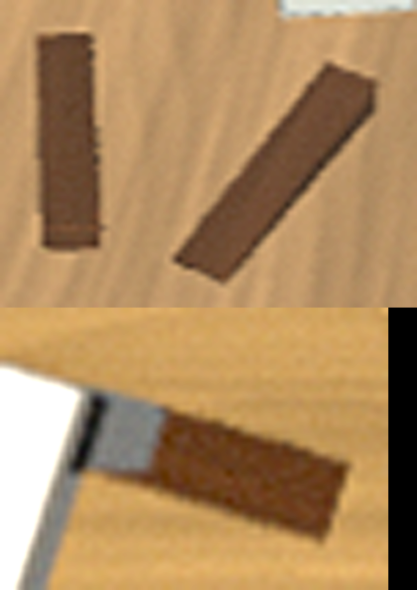

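Lower panel: the near bottom edge of the leg's end runs from (165,410) to (153,472). Upper panel: the right strip's side face widens towards its far end, so it is the wedge, with the thin end facing the shelf.

Run:
```python
from h import *
np.set_printoptions(precision=4,suppress=True)
t=cv2.imread("pics/top0.png")
e1=px2w("top",(138.4-.4,209.5-.4),.010)[:2]; e2=px2w("top",(136.7-.4,218.3-.4),.010)[:2]
print("edge",e1,e2,np.linalg.norm(e1-e2))
# board edges: crop t1 points /2.96
P=lambda u,v:px2w("top",(60+u/2.96-.3,120+v/2.96-.3),.124)[:2]
c=P(197,258); l=P(110,533); tl=P(0,195)
dx=(c-l)/np.linalg.norm(c-l); dy=(tl-c)/np.linalg.norm(tl-c)
print("dx",dx,np.degrees(np.arctan2(dx[1],dx[0])),"dy",dy,np.degrees(np.arctan2(-dy[0],dy[1])))
print("leg from corner",c-15.5e-3*dx+15.5e-3*dy)
for d in (dx,):
    y=np.array([-d[1],d[0]]); print("leg from edge",(e1+e2)/2+.0125*y)
def seg(roi,zf,thr,name):
    x,y,w,h=roi; g=cv2.resize(t[y:y+h,x:x+w],None,fx=6,fy=6,interpolation=cv2.INTER_CUBIC)
    k=max(cv2.findContours((g.max(2)<thr).astype(np.uint8),cv2.RETR_EXTERNAL,cv2.CHAIN_APPROX_NONE)[0],key=cv2.contourArea)[:,0]
    r=cv2.minAreaRect(k.astype(np.float32)); b=cv2.boxPoints(r)
    print(name,[(px2w("top",((q[0]+.5)/6-.5+x,(q[1]+.5)/6-.5+y),zf)[:2]*1000).round(1).tolist() for q in b])
seg((258,212,76,44),.012,105,"wedge"); seg((258,212,76,44),.012,115,"wedge")
s=landmark_of("side","leg_end"); print(s)
st=ctrl.read_state(); print(st["time"],st["eef_pos"],st["ee_rot"],st["gripper_width"])
```

```text
edge [0.4682 0.2279] [0.4459 0.2318] 0.022635028667930133
dx [ 0.9573 -0.2892] -16.808777229763766 dy [0.2947 0.9556] -17.14167442066364
leg from corner [0.4594 0.241 ]
leg from edge [0.4607 0.2418]
wedge [[419.5, -87.8], [448.3, -98.3], [392.0, -254.4], [363.2, -243.5]]
wedge [[419.2, -87.2], [449.9, -98.4], [392.7, -256.2], [362.0, -244.6]]
[{'uv': [236.4, 293.3], 'score': 0.41}]
1.15 [ 0.19   -0.5427  0.2305] [[ 0.3305 -0.9438  0.    ]
 [-0.9438 -0.3305 -0.0001]
 [ 0.0001 -0.     -1.    ]] 0.09405075940143146
```

Run:
```python
import cv2,numpy as np
a=cv2.imread("pics/top0.png");b=cv2.imread("pics/side0.png")
o=np.hstack([a,b]); cv2.imwrite("pics/full.png",cv2.resize(o,(800,300),interpolation=cv2.INTER_AREA))
```

```text
(no output)
```

View pics/full.png

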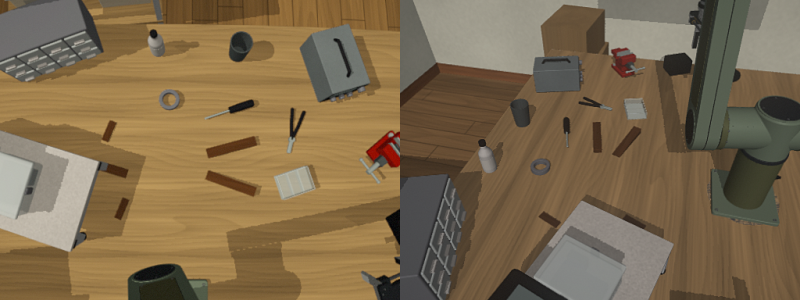

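The green mass is the robot itself, and the way to the offcut at (118,170) in the left half is open. I'll move to hover above the offcut's outer end.

```bash
python3 -m pendant '[{"x":15.6,"y":45.2,"z":-5,"rz":0.06,"grip":60},{"x":15.6,"y":45.2,"z":-5,"rz":0.06},{"x":15.6,"y":45.2,"z":-5,"rz":0.06},{"x":15.6,"y":45.2,"z":-5,"rz":0.06},{"x":15.6,"y":45.2,"z":-5,"rz":0.06},{"x":15.6,"y":45.2,"z":-5,"rz":0.06},{"x":15.6,"y":45.2,"z":-5,"rz":0.06},{"x":15.6,"y":45.2,"z":-5,"rz":0.06},{"x":15.6,"y":45.2,"z":-5,"rz":0.06},{"x":15.6,"y":45.2,"z":-5,"rz":0.06},{"x":15.6,"y":45.2,"z":-5,"rz":0.06},{"x":15.6,"y":45.2,"z":-5,"rz":0.06},{"x":15.6,"y":45.2,"z":-5,"rz":0.06},{"x":15.6,"y":45.2,"z":-5,"rz":0.06},{"x":15.6,"y":45.2,"z":-5,"rz":0.06},{"x":15.6,"y":45.2,"z":-5,"rz":0.06},{},{}]'
python3 - <<'E'
from h import *
o=np.hstack([vision.read_camera("top")[130:330,60:330],vision.read_camera("side")[130:330,130:400]])
cv2.imwrite("pics/h1.png",cv2.resize(o,(800,296)))
s=ctrl.read_state(); print(s["time"],s["eef_pos"],s["ee_rot"],s["joint_positions"],s["wrist_force"])
E
```

```text
1.25 [ 0.19001505 -0.54271436  0.2304499 ] [[ 3.30463785e-01 -9.43818672e-01  1.97416644e-05]
 [-9.43818672e-01 -3.30463786e-01 -3.58113872e-05]
 [ 4.03233610e-05 -6.79818496e-06 -9.99999999e-01]] [-1.38449771e+00  2.06597359e-01  1.54149636e+00  1.29703924e-05
  1.39346009e+00 -1.50498602e-01] [-0.08589429 -0.28203129  0.19126006]schema error: expected keys x, y, z, rx, ry, rz, grip
```

View pics/h1.png

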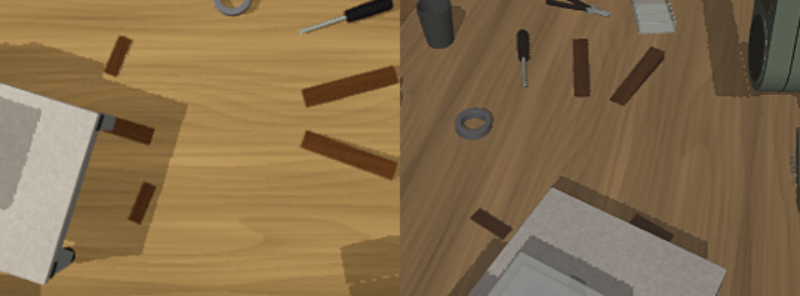

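The move was refused, probably because of the empty rows, so this picture shows the scene unchanged. I'll resend it with valid rows.

```bash
python3 -m pendant '[{"x":15.6,"y":45.2,"z":-5,"rz":0.06,"grip":60},{"x":15.6,"y":45.2,"z":-5,"rz":0.06},{"x":15.6,"y":45.2,"z":-5,"rz":0.06},{"x":15.6,"y":45.2,"z":-5,"rz":0.06},{"x":15.6,"y":45.2,"z":-5,"rz":0.06},{"x":15.6,"y":45.2,"z":-5,"rz":0.06},{"x":15.6,"y":45.2,"z":-5,"rz":0.06},{"x":15.6,"y":45.2,"z":-5,"rz":0.06},{"x":15.6,"y":45.2,"z":-5,"rz":0.06},{"x":15.6,"y":45.2,"z":-5,"rz":0.06},{"x":15.6,"y":45.2,"z":-5,"rz":0.06},{"x":15.6,"y":45.2,"z":-5,"rz":0.06},{"x":15.6,"y":45.2,"z":-5,"rz":0.06},{"x":15.6,"y":45.2,"z":-5,"rz":0.06},{"x":15.6,"y":45.2,"z":-5,"rz":0.06},{"x":15.6,"y":45.2,"z":-5,"rz":0.06},{"z":0},{"z":0}]'
python3 - <<'E'
from h import *
o=np.hstack([vision.read_camera("top")[130:330,60:330],vision.read_camera("side")[130:330,130:400]])
cv2.imwrite("pics/h2.png",cv2.resize(o,(800,296)))
s=ctrl.read_state(); print(s["time"],s["eef_pos"],s["ee_rot"],s["joint_positions"],s["wrist_force"])
E
```

```text
schema error: expected keys x, y, z, rx, ry, rz, grip
```

Every key seems to be required in each row.

```bash
python3 -m pendant '[{"x":15.6,"y":45.2,"z":-5,"rx":0,"ry":0,"rz":0.06,"grip":60},{"x":15.6,"y":45.2,"z":-5,"rx":0,"ry":0,"rz":0.06,"grip":60},{"x":15.6,"y":45.2,"z":-5,"rx":0,"ry":0,"rz":0.06,"grip":60},{"x":15.6,"y":45.2,"z":-5,"rx":0,"ry":0,"rz":0.06,"grip":60},{"x":15.6,"y":45.2,"z":-5,"rx":0,"ry":0,"rz":0.06,"grip":60},{"x":15.6,"y":45.2,"z":-5,"rx":0,"ry":0,"rz":0.06,"grip":60},{"x":15.6,"y":45.2,"z":-5,"rx":0,"ry":0,"rz":0.06,"grip":60},{"x":15.6,"y":45.2,"z":-5,"rx":0,"ry":0,"rz":0.06,"grip":60},{"x":15.6,"y":45.2,"z":-5,"rx":0,"ry":0,"rz":0.06,"grip":60},{"x":15.6,"y":45.2,"z":-5,"rx":0,"ry":0,"rz":0.06,"grip":60},{"x":15.6,"y":45.2,"z":-5,"rx":0,"ry":0,"rz":0.06,"grip":60},{"x":15.6,"y":45.2,"z":-5,"rx":0,"ry":0,"rz":0.06,"grip":60},{"x":15.6,"y":45.2,"z":-5,"rx":0,"ry":0,"rz":0.06,"grip":60},{"x":15.6,"y":45.2,"z":-5,"rx":0,"ry":0,"rz":0.06,"grip":60},{"x":15.6,"y":45.2,"z":-5,"rx":0,"ry":0,"rz":0.06,"grip":60},{"x":15.6,"y":45.2,"z":-5,"rx":0,"ry":0,"rz":0.06,"grip":60},{"x":0,"y":0,"z":0,"rx":0,"ry":0,"rz":0,"grip":60},{"x":0,"y":0,"z":0,"rx":0,"ry":0,"rz":0,"grip":60}]'
python3 - <<'E'
from h import *
o=np.hstack([vision.read_camera("top")[130:330,60:330],vision.read_camera("side")[130:330,130:400]])
cv2.imwrite("pics/h2.png",cv2.resize(o,(800,296)))
s=ctrl.read_state(); print(s["time"],s["eef_pos"],s["ee_rot"],s["joint_positions"],s["wrist_force"])
E
```

```text
time: 3.05
eef_pos: [0.4393, 0.1811, 0.1501]
ee_rot: [[0.963, -0.268, -0.001], [-0.268, -0.963, -0.001], [-0.001, 0.001, -1.0]]
wrist_force: [0.4, -0.3, 0.2]
gripper_width: 0.0564
3.15 [0.43923106 0.1795971  0.15041721] [[ 9.62425386e-01 -2.71545858e-01 -4.71909621e-04]
 [-2.71546109e-01 -9.62425250e-01 -5.89944692e-04]
 [-2.93980697e-04  6.95922969e-04 -9.99999715e-01]] [ 2.05805580e-01  7.81012738e-02  1.86423786e+00 -5.16167318e-04
  1.19983608e+00  4.80991886e-01] [ 0.00668201 -0.78804532  0.21932948]
```

View pics/h2.png

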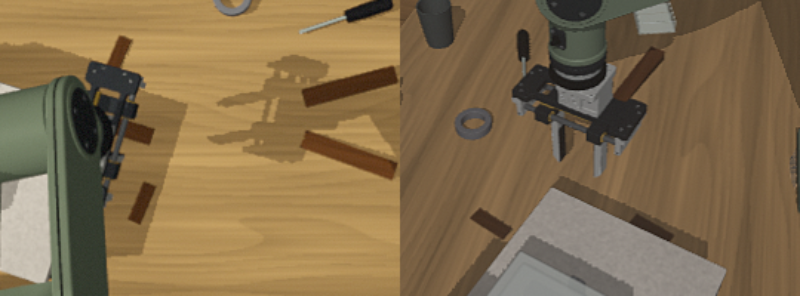

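The gripper's long side lies along the jaw axis, so its 75 mm side faces the board and should clear it by about 11 mm. I'll descend and grip.

```bash
python3 -m pendant '[{"x":0.5,"y":0,"z":-40,"rx":0,"ry":0,"rz":0,"grip":60},{"x":0,"y":0,"z":-40,"rx":0,"ry":0,"rz":0,"grip":60},{"x":0,"y":0,"z":-28,"rx":0,"ry":0,"rz":0,"grip":60},{"x":0,"y":0,"z":-12,"rx":0,"ry":0,"rz":0,"grip":60},{"x":0,"y":0,"z":-3.4,"rx":0,"ry":0,"rz":0,"grip":60},{"x":0,"y":0,"z":0,"rx":0,"ry":0,"rz":0,"grip":60},{"x":0,"y":0,"z":0,"rx":0,"ry":0,"rz":0,"grip":15},{"x":0,"y":0,"z":0,"rx":0,"ry":0,"rz":0,"grip":15},{"x":0,"y":0,"z":0,"rx":0,"ry":0,"rz":0,"grip":15},{"x":0,"y":0,"z":0,"rx":0,"ry":0,"rz":0,"grip":15},{"x":0,"y":0,"z":0,"rx":0,"ry":0,"rz":0,"grip":15}]'
```

```text
time: 4.25
eef_pos: [0.4407, 0.1807, 0.0278]
ee_rot: [[0.963, -0.27, 0.001], [-0.27, -0.963, 0.0], [0.001, -0.001, -1.0]]
wrist_force: [-0.9, -0.8, 4.2]
gripper_width: 0.0288
```

```bash
python3 -m pendant '[{"x":-2.9,"y":-9.6,"z":1.2,"rx":0,"ry":0,"rz":0,"grip":15},{"x":-7.3,"y":-23.9,"z":0,"rx":0,"ry":0,"rz":0,"grip":15},{"x":-7.3,"y":-23.9,"z":0,"rx":0,"ry":0,"rz":0,"grip":15},{"x":9,"y":-5,"z":10,"rx":0,"ry":0,"rz":0,"grip":15},{"x":28.8,"y":-8.8,"z":0,"rx":0,"ry":0,"rz":0,"grip":15},{"x":28.8,"y":-8.8,"z":0,"rx":0,"ry":0,"rz":0,"grip":15},{"x":28.8,"y":-8.8,"z":0,"rx":0,"ry":0,"rz":0,"grip":15},{"x":0,"y":0,"z":-5,"rx":0,"ry":0,"rz":0,"grip":15},{"x":0,"y":0,"z":-5,"rx":0,"ry":0,"rz":0,"grip":15},{"x":0,"y":0,"z":-0.5,"rx":0,"ry":0,"rz":0,"grip":15},{"x":0,"y":0,"z":0,"rx":0,"ry":0,"rz":0,"grip":15},{"x":0,"y":0,"z":0,"rx":0,"ry":0,"rz":0,"grip":50},{"x":0,"y":0,"z":0,"rx":0,"ry":0,"rz":0,"grip":50},{"x":0,"y":0,"z":0,"rx":0,"ry":0,"rz":0,"grip":50},{"x":0,"y":0,"z":20,"rx":0,"ry":0,"rz":0,"grip":60},{"x":0,"y":0,"z":40,"rx":0,"ry":0,"rz":0,"grip":60}]'
```

```text
time: 5.85
eef_pos: [0.5144, 0.0916, 0.0851]
ee_rot: [[0.963, -0.271, -0.009], [-0.271, -0.963, -0.0], [-0.008, 0.002, -1.0]]
wrist_force: [0.4, -0.2, -0.8]
gripper_width: 0.056
```

```bash
python3 -m pendant '[{"x":-15.7,"y":-38.9,"z":0,"rx":0,"ry":0,"rz":-0.0093,"grip":70},{"x":-15.7,"y":-38.9,"z":0,"rx":0,"ry":0,"rz":-0.0093,"grip":70},{"x":-15.7,"y":-38.9,"z":0,"rx":0,"ry":0,"rz":-0.0093,"grip":70},{"x":-15.7,"y":-38.9,"z":0,"rx":0,"ry":0,"rz":-0.0093,"grip":70},{"x":-15.7,"y":-38.9,"z":0,"rx":0,"ry":0,"rz":-0.0093,"grip":70},{"x":-15.7,"y":-38.9,"z":0,"rx":0,"ry":0,"rz":-0.0093,"grip":70},{"x":-15.7,"y":-38.9,"z":0,"rx":0,"ry":0,"rz":-0.0093,"grip":70},{"x":-15.7,"y":-38.9,"z":0,"rx":0,"ry":0,"rz":-0.0093,"grip":70},{"x":0,"y":0,"z":0,"rx":0,"ry":0,"rz":0,"grip":70},{"x":0,"y":0,"z":0,"rx":0,"ry":0,"rz":0,"grip":70},{"x":0,"y":0,"z":0,"rx":0,"ry":0,"rz":0,"grip":70}]'
python3 - <<'E'
from h import *
im=vision.read_camera("top"); cv2.imwrite("pics/h3.png",cv2.resize(im[120:300,60:350],(800,497)))
E
```

```text
time: 6.95
eef_pos: [0.3924, -0.2185, 0.0876]
ee_rot: [[0.94, -0.341, -0.0], [-0.341, -0.94, 0.001], [-0.001, -0.001, -1.0]]
wrist_force: [-0.9, -0.1, 0.7]
gripper_width: 0.066
```

View pics/h3.png

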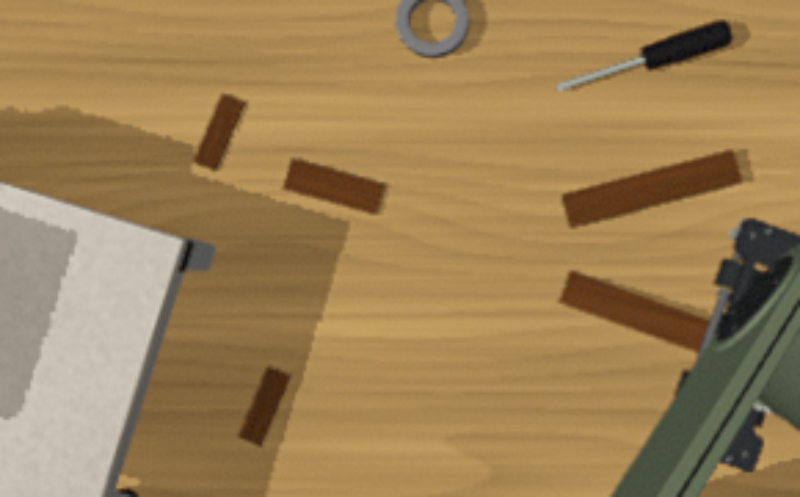

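The offcut lies at (335,186), well clear of the leg, and the wedge is still in place at (640,310). I'll descend onto the wedge's thick end and grip it.

```bash
python3 -m pendant '[{"x":-3.9,"y":-0.9,"z":-20,"rx":0,"ry":0,"rz":0,"grip":70},{"x":0,"y":0,"z":-25,"rx":0,"ry":0,"rz":0,"grip":70},{"x":0,"y":0,"z":-12,"rx":0,"ry":0,"rz":0,"grip":70},{"x":0,"y":0,"z":-3,"rx":0,"ry":0,"rz":0,"grip":70},{"x":0,"y":0,"z":0,"rx":0,"ry":0,"rz":0,"grip":70},{"x":0,"y":0,"z":0,"rx":0,"ry":0,"rz":0,"grip":70},{"x":0,"y":0,"z":0,"rx":0,"ry":0,"rz":0,"grip":15},{"x":0,"y":0,"z":0,"rx":0,"ry":0,"rz":0,"grip":15},{"x":0,"y":0,"z":0,"rx":0,"ry":0,"rz":0,"grip":15},{"x":0,"y":0,"z":0,"rx":0,"ry":0,"rz":0,"grip":15},{"x":0,"y":0,"z":0,"rx":0,"ry":0,"rz":0,"grip":15},{"x":0,"y":0,"z":0,"rx":0,"ry":0,"rz":0,"grip":15}]'
```

```text
time: 8.2
eef_pos: [0.3884, -0.2205, 0.0279]
ee_rot: [[0.94, -0.341, -0.0], [-0.341, -0.94, -0.0], [-0.0, 0.0, -1.0]]
wrist_force: [-0.7, 0.0, 1.4]
gripper_width: 0.0317
```

Gripped at 31.7 mm. I'll carry it 3 mm above the bench to the staging point in line with the leg.

```bash
python3 -m pendant '[{"x":0,"y":0,"z":3,"rx":0,"ry":0,"rz":0,"grip":15},{"x":1.5,"y":19,"z":0,"rx":0,"ry":0,"rz":0.0064,"grip":15},{"x":3,"y":38,"z":0,"rx":0,"ry":0,"rz":0.0064,"grip":15},{"x":3,"y":38,"z":0,"rx":0,"ry":0,"rz":0.0064,"grip":15},{"x":3,"y":38,"z":0,"rx":0,"ry":0,"rz":0.0064,"grip":15},{"x":3,"y":38,"z":0,"rx":0,"ry":0,"rz":0.0064,"grip":15},{"x":3,"y":38,"z":0,"rx":0,"ry":0,"rz":0.0064,"grip":15},{"x":3,"y":38,"z":0,"rx":0,"ry":0,"rz":0.0064,"grip":15},{"x":3,"y":38,"z":0,"rx":0,"ry":0,"rz":0.0064,"grip":15},{"x":1.2,"y":19.3,"z":0,"rx":0,"ry":0,"rz":0,"grip":15},{"x":0,"y":0,"z":0,"rx":0,"ry":0,"rz":0,"grip":15},{"x":0,"y":0,"z":-2,"rx":0,"ry":0,"rz":0,"grip":15},{"x":0,"y":0,"z":-1,"rx":0,"ry":0,"rz":0,"grip":15},{"x":0,"y":0,"z":0,"rx":0,"ry":0,"rz":0,"grip":15},{"x":0,"y":0,"z":0,"rx":0,"ry":0,"rz":0,"grip":15},{"x":0,"y":0,"z":0,"rx":0,"ry":0,"rz":0,"grip":15}]'
python3 - <<'E'
from h import *
im=vision.read_camera("top"); cv2.imwrite("pics/h4.png",cv2.resize(im[180:280,110:260],(800,533),interpolation=cv2.INTER_CUBIC))
s=ctrl.read_state(); print(s["eef_pos"],s["wrist_force"],s["wrist_torque"])
E
```

```text
time: 9.8
eef_pos: [0.4122, 0.0832, 0.0279]
ee_rot: [[0.956, -0.294, -0.0], [-0.294, -0.956, -0.0], [-0.0, 0.0, -1.0]]
wrist_force: [-1.5, -0.3, 3.6]
gripper_width: 0.0314
[0.41222436 0.08320834 0.02790752] [-1.67516041 -1.0540959   4.32171309] [-0.13569277  0.30253419  0.01981232]
```

View pics/h4.png

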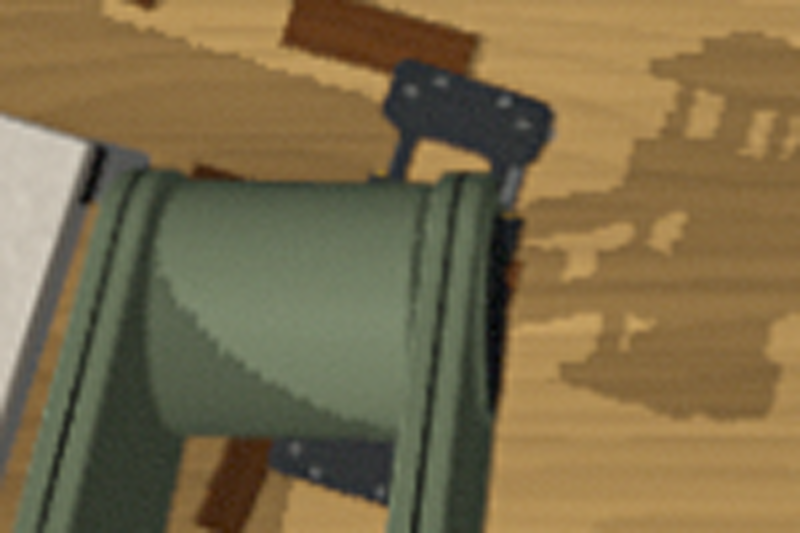

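The arm hides most of the wedge, but its thin-end +x corner shows at (195,168) in the crop. I'll check that position against the plan.

```bash
python3 - <<'E'
from h import *
print(px2w("top",(110+195/5.333-.4,180+168/5.333-.4),.003)*1000, w2px("top",[[.467,.2086,.003]]))
E
python3 -m pendant '[{"x":0,"y":0,"z":0.5,"rx":0,"ry":0,"rz":0,"grip":15},{"x":4.4,"y":14.3,"z":0,"rx":0,"ry":0,"rz":0,"grip":15},{"x":4.4,"y":14.3,"z":0,"rx":0,"ry":0,"rz":0,"grip":15},{"x":0,"y":0,"z":0,"rx":0,"ry":0,"rz":0,"grip":15},{"x":0,"y":0,"z":0,"rx":0,"ry":0,"rz":0,"grip":15},{"x":0,"y":0,"z":0,"rx":0,"ry":0,"rz":0,"grip":15}]'
```

```text
[463.36301416 208.81801308   3.        ] [[146.2777676 209.677284 ]]
time: 10.45
eef_pos: [0.4206, 0.1121, 0.028]
ee_rot: [[0.956, -0.293, -0.001], [-0.293, -0.956, -0.0], [-0.0, 0.0, -1.0]]
wrist_force: [-0.1, -0.0, -0.5]
gripper_width: 0.0319
```

Within about 3.5 mm laterally, and the tolerance is 12. I'll advance to just before the earliest possible bite, then go on in small steps.

```bash
python3 -m pendant '[{"x":3.5,"y":11.5,"z":0,"rx":0,"ry":0,"rz":0,"grip":15},{"x":3.5,"y":11.5,"z":0,"rx":0,"ry":0,"rz":0,"grip":15},{"x":0,"y":0,"z":0,"rx":0,"ry":0,"rz":0,"grip":15},{"x":0,"y":0,"z":0,"rx":0,"ry":0,"rz":0,"grip":15}]'; for i in 1 ; do python3 -m pendant '[{"x":0.9,"y":2.9,"z":0,"rx":0,"ry":0,"rz":0,"grip":15},{"x":0,"y":0,"z":0,"rx":0,"ry":0,"rz":0,"grip":15},{"x":0,"y":0,"z":0,"rx":0,"ry":0,"rz":0,"grip":15}]'; python3 -m pendant '[{"x":0.9,"y":2.9,"z":0,"rx":0,"ry":0,"rz":0,"grip":15},{"x":0,"y":0,"z":0,"rx":0,"ry":0,"rz":0,"grip":15},{"x":0,"y":0,"z":0,"rx":0,"ry":0,"rz":0,"grip":15}]'; done
```

```text
time: 10.85
eef_pos: [0.428, 0.136, 0.0282]
ee_rot: [[0.957, -0.292, -0.0], [-0.292, -0.957, -0.0], [-0.0, 0.0, -1.0]]
wrist_force: [0.1, -0.6, -0.8]
gripper_width: 0.0314
time: 11.15
eef_pos: [0.4288, 0.1383, 0.0282]
ee_rot: [[0.956, -0.293, -0.0], [-0.293, -0.956, -0.0], [-0.0, 0.0, -1.0]]
wrist_force: [0.7, 0.3, -0.4]
gripper_width: 0.0317
time: 11.45
eef_pos: [0.4298, 0.1413, 0.0283]
ee_rot: [[0.956, -0.293, 0.0], [-0.293, -0.956, 0.0], [0.0, -0.0, -1.0]]
wrist_force: [1.2, -0.0, -0.9]
gripper_width: 0.0316
```

```bash
python3 -m pendant '[{"x":0.9,"y":2.9,"z":0,"rx":0,"ry":0,"rz":0,"grip":15},{"x":0,"y":0,"z":0,"rx":0,"ry":0,"rz":0,"grip":15},{"x":0,"y":0,"z":0,"rx":0,"ry":0,"rz":0,"grip":15}]'; python3 -m pendant '[{"x":0.9,"y":2.9,"z":0,"rx":0,"ry":0,"rz":0,"grip":15},{"x":0,"y":0,"z":0,"rx":0,"ry":0,"rz":0,"grip":15},{"x":0,"y":0,"z":0,"rx":0,"ry":0,"rz":0,"grip":15}]'
```

```text
time: 11.75
eef_pos: [0.4306, 0.1442, 0.0281]
ee_rot: [[0.956, -0.293, -0.0], [-0.293, -0.956, -0.0], [-0.0, 0.0, -1.0]]
wrist_force: [0.2, -0.4, -1.3]
gripper_width: 0.0319
time: 12.05
eef_pos: [0.4307, 0.1456, 0.0279]
ee_rot: [[0.956, -0.292, -0.002], [-0.292, -0.956, -0.003], [-0.001, 0.004, -1.0]]
wrist_force: [-1.8, -6.5, 0.4]
gripper_width: 0.0315
```

```bash
python3 -m pendant '[{"x":0.9,"y":2.9,"z":0,"rx":0,"ry":0,"rz":0,"grip":15},{"x":0,"y":0,"z":0,"rx":0,"ry":0,"rz":0,"grip":15},{"x":0,"y":0,"z":0,"rx":0,"ry":0,"rz":0,"grip":15}]'
```

```text
time: 12.35
eef_pos: [0.4312, 0.1475, 0.0279]
ee_rot: [[0.957, -0.291, -0.003], [-0.291, -0.957, -0.005], [-0.002, 0.006, -1.0]]
wrist_force: [-2.8, -10.9, 2.9]
gripper_width: 0.0316
```

It bit: the push was 6.8 N, and the extra step I had batched took it to 11.2 N. The advance since the bite was at most 3.4 mm, so the slope allows a lift of at most about 0.4 mm. I'll relax the arm's stored push before letting go.

```bash
python3 -m pendant '[{"x":-0.3,"y":-1.1,"z":0,"rx":0,"ry":0,"rz":0,"grip":15},{"x":-0.3,"y":-0.8,"z":0,"rx":0,"ry":0,"rz":0,"grip":15},{"x":0,"y":0,"z":0,"rx":0,"ry":0,"rz":0,"grip":15},{"x":0,"y":0,"z":0,"rx":0,"ry":0,"rz":0,"grip":15}]'
```

```text
time: 12.75
eef_pos: [0.4311, 0.1474, 0.0279]
ee_rot: [[0.956, -0.292, -0.002], [-0.292, -0.956, -0.002], [-0.001, 0.002, -1.0]]
wrist_force: [-1.9, -5.7, -0.5]
gripper_width: 0.0316
```

```bash
python3 -m pendant '[{"x":-0.5,"y":-1.6,"z":0,"rx":0,"ry":0,"rz":0,"grip":15},{"x":0,"y":0,"z":0,"rx":0,"ry":0,"rz":0,"grip":15},{"x":0,"y":0,"z":0,"rx":0,"ry":0,"rz":0,"grip":15}]'; python3 -m pendant '[{"x":0,"y":0,"z":0,"rx":0,"ry":0,"rz":0,"grip":50},{"x":0,"y":0,"z":0,"rx":0,"ry":0,"rz":0,"grip":50},{"x":0,"y":0,"z":0,"rx":0,"ry":0,"rz":0,"grip":50},{"x":0,"y":0,"z":0,"rx":0,"ry":0,"rz":0,"grip":50},{"x":0,"y":0,"z":15,"rx":0,"ry":0,"rz":0,"grip":50},{"x":-4.5,"y":-14,"z":30,"rx":0,"ry":0,"rz":0,"grip":50},{"x":-12,"y":-40,"z":20,"rx":0,"ry":0,"rz":0,"grip":50},{"x":-12,"y":-45,"z":20,"rx":0,"ry":0,"rz":0,"grip":50},{"x":-6,"y":-45,"z":10,"rx":0,"ry":0,"rz":0,"grip":50},{"x":-6,"y":-45,"z":10,"rx":0,"ry":0,"rz":0,"grip":50},{"x":-6,"y":-45,"z":0,"rx":0,"ry":0,"rz":0,"grip":50},{"x":-6,"y":-45,"z":0,"rx":0,"ry":0,"rz":0,"grip":50},{"x":0,"y":0,"z":0,"rx":0,"ry":0,"rz":0,"grip":50},{"x":0,"y":0,"z":0,"rx":0,"ry":0,"rz":0,"grip":50}]'
python3 - <<'E'
from h import *
im=vision.read_camera("top"); cv2.imwrite("pics/top_end.png",im); cv2.imwrite("pics/h5.png",cv2.resize(im[140:290,110:310],(800,600),interpolation=cv2.INTER_CUBIC))
for t in ("leg_end","wedge","offcut"): print(t,[(r["uv"],round(r["score"],2),px2w("top",r["uv"],.008 if t=="leg_end" else 0)[:2].round(4).tolist()) for r in landmark_of("top",t)])
E
```

```text
time: 13.05
eef_pos: [0.4312, 0.1471, 0.0281]
ee_rot: [[0.956, -0.293, -0.0], [-0.293, -0.956, 0.001], [-0.001, -0.001, -1.0]]
wrist_force: [-0.8, 2.3, -3.5]
gripper_width: 0.0316
time: 14.45
eef_pos: [0.3789, -0.1327, 0.1331]
ee_rot: [[0.955, -0.296, 0.0], [-0.296, -0.955, 0.0], [0.0, -0.0, -1.0]]
wrist_force: [0.0, 0.8, 0.5]
gripper_width: 0.0468
leg_end [([133.5, 212.1], 0.61, [0.4606, 0.2399])]
wedge [([146.6, 217.8], 0.77, [0.4463, 0.2082]), ([372.6, 231.5], 0.66, [0.4116, -0.3733])]
offcut [([137.6, 167.6], 0.83, [0.5757, 0.2344])]
```

View pics/h5.png

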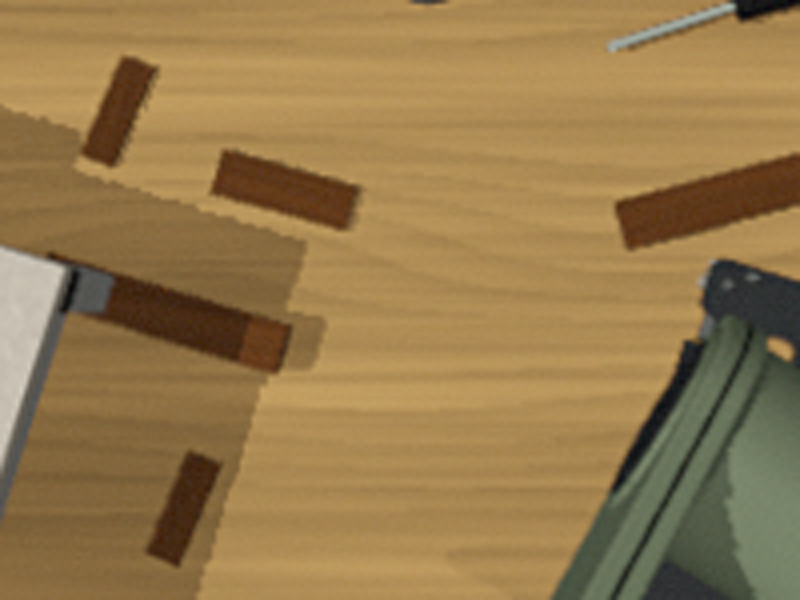

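The wedge lies under the leg, with its thick end at (285,349), and the offcut is free at (287,190). I'll do one numeric check of lateral centring and insertion.

Run:
```python
from h import *
leg=np.array([.4603,.2415]);u=np.array([-.292,-.956]);v=np.array([.956,-.292])
def st(p,z):
    w=px2w("top",(110+p[0]/4-.4,140+p[1]/4-.4),z)[:2]-leg; return (w@u*1e3).round(1),(w@v*1e3).round(1)
a,b=(292,325),(278,373)
print("thick end s,t",st(a,.022),st(b,.022),"pred s 128")
print("leg near edge",st((112,275),.0085),st((103,315),.0085)); print("offcut",st((287,190),.006))
print("wedge sides beside leg",st((125,278),.008),st((112,318),.008))
print(ctrl.read_state()["time"])
```

```text
thick end s,t (np.float64(130.0), np.float64(17.3)) (np.float64(130.8), np.float64(-13.6)) pred s 128
leg near edge (np.float64(8.7), np.float64(12.9)) (np.float64(11.1), np.float64(-12.9))
offcut (np.float64(98.2), np.float64(97.4))
wedge sides beside leg (np.float64(17.1), np.float64(13.6)) (np.float64(17.1), np.float64(-13.0))
14.65
```

```bash
python3 -c "
from cell import ctrl
print(ctrl.hand_in())"
```

```text
the job is handed in; nothing more can be done
None
```

The offcut is out and the wedge is under the footless leg. I handed the job in at about 14.7 s; no verdict was reported.

**What I did:** I pulled the offcut out and laid it on the bench about 138 mm from the leg. I then gripped the wedge near its thick end and slid it in thin end first until it bit. After that I relaxed the arm, released the wedge and backed off.

**Last checks:**
- **Centring:** in the final top picture the leg is within about 2 mm of the wedge's mid-width.
- **Hold:** the wedge moved only about 0.3 mm against a 2.3 N pull just before I let go. I did not measure the force it carries after release.
- **Bystanders:** I never touched them.

**What went off plan:**
- **Push too high:** it was 6.8 N at the bite, but one extra step I had already sent took it to about 11 N, above the 5–7 N aim. The wedge went in at most 3.4 mm past the bite, so by its slope the leg rose at most about 0.4 mm. I did not measure the lift directly.
- **Wedge position:** the picture puts the thick end about 2 mm further out than the arm's reading. That is within camera accuracy, but a small slip back on release can't be ruled out.
- **Networks:** in the final picture they did not find the real offcut, only a smaller look-alike. I located it in the picture instead.

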